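# Seat the rivet set block in the template's red corner

### The job

With the fingertips only, push the dark gray iron rivet set block straight across the aluminum template plate until its long side lies flat against the steel rail, then slide it along the rail, keeping it against the rail, until it is seated snugly in the corner between the rail and the red stop. Never lift or tip the block, leave the oiler lid, the mallet and the loose cleco where they are, and finish with the gripper clear of everything.

Things in the scene. Friction and masses are not known exactly. Their poses are not given: they have to be found in the camera images.
- block: the loose part: dark gray iron rivet set block, 36 (own x) x 50 (own y, the long way) x 24 mm high, about 0.2 to 0.45 kg, two round cups in its top; origin at the centre of its underside; lies on the template plate in front of the rail, between the two stops, its long way roughly along the rail at the start (within 25 degrees)
- template: fixed aluminum plate, 180 (own x) x 360 (own y) x 6 mm thick, flat on the cart; origin at the centre of its underside, z up, own +x away from the robot, towards its steel rail. Rail: along own y, 340 mm long, 14 thick, 16 high above the plate. Behind it a spring clip (own x 65 to 118, |y| under 27, 39 mm above the cart) and two fixed upright clecos (44 mm above the cart, own x 70, y -120 and 120)
- rail_face (a point): middle of the rail's length, on the rail's face towards the robot, at plate-top height; axes as the template's: a block flat against the rail has its origin at x = -18 mm in this frame
- red_stop: fixed red stop on the plate, 40 (own x) x 20 (own y) x 20 mm high, origin at the centre of its underside, axes as the template's; it touches the rail face (its centre is 20 mm in front of it) and forms an inside corner on the side towards the rail's middle; at either end of the rail. Block seated: the centres are 35 mm apart along the rail
- blue_stop: fixed blue stop, same shape as the red one, at the other end of the rail; not used
- oiler_lid: bystander: small green tin oiler can lid, 36 mm across, 22 mm high with a small spout, loose on the plate near its front left corner; origin at the centre of its underside
- mallet: bystander: copper-headed mallet lying on the cart to the right of the plate, about 235 mm long along own x (-125 to 106 mm), head 32 mm thick and 70 mm wide at own x 90 mm; origin on the underside
- cleco: bystander: loose black cleco with a copper tip, 44 mm long along own x, 22 mm wide over its tabs, 15 mm high, lying on the cart to the left of the plate; origin at its underside
Not all that is in view belongs to the job. What is shaped like the block but orange or purple is not meant.

How it is judged:
By the outcome, as a careful person would: the job done as asked, in the order asked, and still so for the second after the job is handed in, with the robot touching nothing.
It also fails if it takes over 51 s, if anything falls off the work surface, if the arm or the gripper's body presses on something with over 40 N, if the wrist force passes 120 N, or if a joint passes its speed limit or range.

### The arm

A 6-joint arm with a two-finger parallel gripper is mounted at the origin on the work surface. World frame = base frame: x ahead of the robot, y to its left, z up, the work surface at z = 0. Lengths are in m, angles in rad, forces in N, time in s.
With the tool pointing down it reaches from about 0.4 to 0.825 m from the base axis. Payload 7 kg.
Tool frame: the origin (TCP) lies midway between the tips of the shut fingers; the grasp point (between the pads) lies arm.hold_point_z behind it (arm.hold_point_z is the distance from the TCP to the grasp point, in m); z points along the fingers, y is the line along which they close (so a half turn about z gives the same grasp; the last joint's range is limited). The gripper opens to 88 mm and grips with 3 to 60 N. Pads are 19 mm wide; open, the fingers measure 130 mm over their backs; the gripper's body (78 mm by 193 mm) begins 47 mm behind the grasp point.
Start: joints at [1.501, 0.359, 0.012, 0, -1.224, -0.288], TCP at [0.236, 0.632, 0.227] pointing down, gripper open.
Joint ranges: [-3.07, 3.07], [-1.43, 2.12], [-1.02, 1.25], [-3.03, 1.67], [-3.05, -0], [-3.03, 3.03]. Speed limits (rad/s): [2.39, 2.39, 3.01, 3.14, 3.14, 3.14].

### API

Orientations are given as [roll, pitch, yaw] about the fixed x, y, z axes, in that order (R = Rz(yaw) Ry(pitch) Rx(roll)).
In Python, from station import arm gives the robot as it stands.
- The arm moves only by the shell command python3 -m crank 'ROWS' [OPENING] [FORCE]. ROWS is JSON, a list that holds one entry, the list of rows, each a list of 4 numbers: the shift along the tool's x, y, z in units of 25 mm (1.0 is 25 mm), then the turn about the tool's z in units of 5 degrees (1.0 is 5 degrees). A call has 1 to 12 rows; each row is the pose to reach, as a shift and turn from the pose commanded when the call began, along the tool's axes at that moment; what a row does not reach only later rows make up. A row lasts 1/8 s, in which the tool goes at most 62.5 mm and 10.7 degrees, less where a joint would pass 70% of its speed; a pose out of reach is approached as far as the arm can. A call with a gripper value outside its range is refused whole. OPENING is the closure, from 0 (fully open) to 1 (shut), set as the call begins (- or left out, the last holds). The fingers move at their own pace and stop on an object; FORCE is the grip in N (left out, the last holds). Time passes only in rows, so rows that repeat a pose let the fingers close. It gives the time, the measured TCP pose, the force, the opening and the grip force at its end, in the units of the state.
- arm.get_state(): the state, without advancing time (a new reading comes with each control period).
- arm.grab_frame(name): name is "scene" or "top"; returns (picture, depth): 384x512x3 uint8, red, green, blue; 384x512 float32, m along the optical axis (not along the pixel's ray), 0 where there is no reading.
- arm.get_calibration(name): a dict with "mtx" (3x3 intrinsics, pixels), "R" (3x3) and "t" (3): a world point X has camera coordinates R X + t. Camera axes: x right, y down, z forward; pixel columns grow to the right and rows downward; lengths in m; the calibration is good to about 2 mm. A picture is of the moment at which its call begins. get_calibration takes no time and is no camera call.
- arm.job_done(): hands the job in; it is judged then, once.
Trained networks look in the newest picture that a camera, given by its name, has taken for a name from the list of things; names that differ only in an ending like _2 or _b are one class to them, and where a whole thing is asked for, a point or a joint stands for the part that bears it (a point fixed in the world has none). Each returns a list of dicts, best first, with "score" (0 to 1); they miss things now and then, are a little off and sometimes report something else, mostly with a low value. They report only what shows in the picture. A call takes as long as a camera call. They do not tell look-alikes from the thing itself.
- arm.recognise(thing, camera): "extent" ([left, top, width, height] in pixels, round what is visible of it).
- arm.trace(thing, camera): "mask" (384x512 bool, what is visible of it) and "extent" ([left, top, width, height] in pixels, round what is visible of it).
The state is a dict: "t": time; "q": joint angles; "qd": joint speeds; "joint_efforts": joint torques, N m; "eef_pos": TCP position; "ee_rot": TCP orientation; "force": force on the tool from outside, world axes, zero at the start; "moment": the same for the moment, N m; "width": finger opening in m; "gripper_force": force on a finger pad.
Only numpy, scipy, OpenCV 4.12 (cv2) and the standard library are available. Lean on these libraries where they do the work, as an engineer would, in place of code of your own. Each camera call takes 0.05 s, during which the arm holds its last target. There are 200 camera calls.

## Working session

There is one attempt and no reset: what is moved stays moved. The work goes in short steps, Python scripts to look and compute and a shell command to move; the robot and the scene stay as the last step left them, time stands still between calls to the robot, and variables do not carry over. Pictures are saved under pics/ and viewed, at most 10 in all, crops included, and the job is handed in when it is done.

```bash
mkdir -p pics; ls
python3 - <<'E'
from station import arm
import cv2,numpy as np
s=arm.get_state();print({k:np.round(s[k],3) for k in('t','eef_pos','ee_rot','width','force')},arm.hold_point_z)
ims=[]
for c in('scene','top'):
    p,d=arm.grab_frame(c);ims.append(p);np.savez(f'{c}0.npz',p=p,d=d)
    for n in('block','template','red_stop','blue_stop','oiler_lid','mallet','cleco'):
        for r in arm.recognise(n,c)[:3]:print(c,n,round(r['score'],2),np.round(r['extent']))
    cv2.imwrite(f'pics/{c}0.png',cv2.resize(p[...,::-1],(800,600)))
E
```

```text
pics
{'t': np.float64(0.0), 'eef_pos': array([0.236, 0.632, 0.226]), 'ee_rot': array([ 3.14 , -0.   , -0.358]), 'width': np.float64(0.088), 'force': array([-0.752, -0.502, -0.134])} 0.0188
scene block 0.68 [252. 170.  23.  22.]
scene block 0.61 [314. 232.  24.  21.]
scene block 0.59 [183. 143.  27.  22.]
scene template 0.88 [191. 153. 156.  95.]
scene red_stop 0.59 [314. 175.  16.  16.]
scene blue_stop 0.67 [211. 199.   9.  18.]
scene oiler_lid 0.51 [306. 156.  10.  12.]
scene mallet 0.97 [143. 167.  49.  82.]
scene cleco 0.56 [352. 174.  18.  12.]
top block 0.79 [293. 279.  30.  34.]
top block 0.78 [203. 100.  25.  31.]
top block 0.72 [231. 207.  25.  19.]
top template 0.8 [156. 142. 186. 116.]
top red_stop 0.74 [173. 171.  14.  19.]
top red_stop 0.42 [157. 142. 185. 117.]
top red_stop 0.17 [310. 194.  14.  19.]
top blue_stop 0.59 [311. 192.  12.  21.]
top oiler_lid 0.75 [166. 212.  19.  19.]
top mallet 0.64 [347. 184.  43. 117.]
top cleco 0.7 [126. 162.  18.  20.]
```

View pics/top0.png

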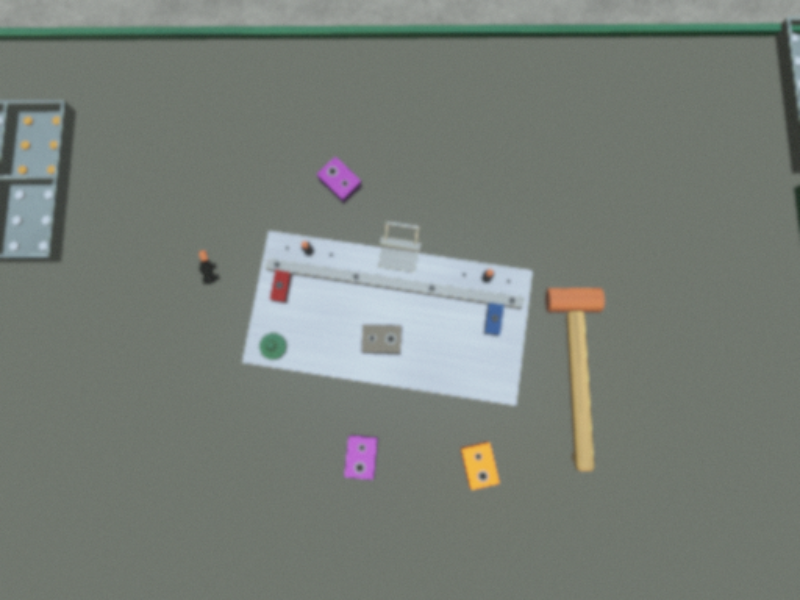

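View pics/scene0.png

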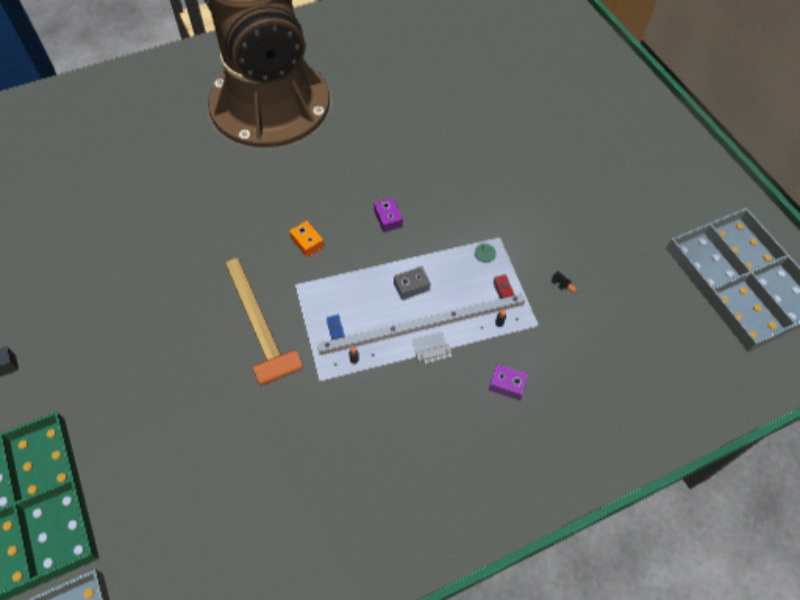

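The candidates in the top view (800x600) are the dark gray block at (381,339), purple at (340,179), purple at (361,457) and orange at (480,466). I choose the gray one at (381,339), which is on the plate between the red stop (280,287) and the blue stop (493,319). The lid is at (272,346), the cleco at (207,267) and the mallet at (576,380). The scene view agrees, with gray at (411,282).

```bash
cat > h.py <<'E'
from station import arm
import cv2,numpy as np
def w(px,z,c='top'):
    k=arm.get_calibration(c);R,t=np.array(k['R']),np.array(k['t']);C=-R.T@t
    px=np.atleast_2d(np.asarray(px,float));r=np.c_[px,np.ones(len(px))]@np.linalg.inv(k['mtx']).T@R
    return (C+r*((z-C[2])/r[:,2])[:,None])[:,:2]
def rect(mask,z,c='top'):
    cs,_=cv2.findContours(cv2.resize(mask.astype(np.uint8)*255,None,fx=8,fy=8,interpolation=cv2.INTER_CUBIC)//128,0,1)
    q=max(cs,key=cv2.contourArea)[:,0]/8-7/16
    (x,y),(a,b),th=cv2.minAreaRect((w(q,z,c)*1000).astype(np.float32))
    if a<b:a,b,th=b,a,th+90
    return np.round([x,y,a,b,(th+90)%180-90],1)   # mm, long, short, angle of long side
E
python3 - <<'E'
from h import *
for c in('top','scene'):
    f=np.load(c+'0.npz');p,d=f['p'],f['d']
    arm.grab_frame(c)
    k=arm.get_calibration(c);print(c,'cam',np.round(-np.array(k['R']).T@k['t'],3),round(k['mtx'][0][0]))
    for n,z in(('template',.006),('block',.03),('red_stop',.026),('blue_stop',.026),('oiler_lid',.028),('mallet',.02),('cleco',.012)):
        for r in arm.trace(n,c)[:4 if n=='block' else 1]:
            m=r['mask']; print(n,round(r['score'],2),rect(m,z,c),'rgb',np.median(p[m],0),'depth',round(float(np.median(d[m])),3))
f=np.load('top0.npz')['p']
cv2.imwrite('pics/crop.png',cv2.resize(f[140:265,150:350,::-1],(800,500),interpolation=cv2.INTER_CUBIC))
E
```

```text
top cam [0.428 0.035 0.769] 374
template 0.64 [553.1  52.9 364.7 220.9  80.7] rgb [193. 207. 220.] depth 0.767
block 0.96 [501.8  65.4  53.5  39.5  89.7] rgb [137.  138.  131.5] depth 0.741
block 0.95 [346.7 -55.1  53.2  38.7  12.4] rgb [234. 180.  74.] depth 0.72
block 0.77 [357.7  90.   52.   39.   -2.8] rgb [183. 107. 201.] depth 0.722
block 0.57 [714.5 121.2  56.6  40.7  46.1] rgb [167.  95. 185.] depth 0.784
red_stop 0.55 [572.  195.7  43.9  25.6  -9.8] rgb [151.   73.5  74.5] depth 0.757
blue_stop 0.73 [526.5 -78.9  42.5  23.4 -11. ] rgb [ 74. 103. 154.] depth 0.749
oiler_lid 0.73 [493.9 203.4  35.9  33.5  89.7] rgb [ 82. 134. 108.] depth 0.753
mallet 0.9 [ 455.2 -180.8  233.6   77.1   -2.7] rgb [193. 158. 110.] depth 0.743
cleco 0.58 [601.9 296.8  48.2  23.7  16.6] rgb [57. 59. 55.] depth 0.776
scene cam [ 1.042 -0.229  0.997] 452
template 0.86 [541.5  55.8 361.9 195.7  80.9] rgb [184. 194. 215.] depth 1.139
block 0.59 [366.4  86.7  73.2  43.8  -6.5] rgb [140.  59. 162.] depth 1.223
block 0.52 [510.8  63.1  55.8  47.7  84.9] rgb [100.  99.  98.] depth 1.144
block 0.52 [357.2 -59.8  69.4  43.6   9.5] rgb [223. 137.  17.] depth 1.194
red_stop 0.57 [574.4 195.   42.2  27.7 -10.6] rgb [151.  56.  59.] depth 1.146
blue_stop 0.46 [528.6 -80.6  40.7  19.9 -10.6] rgb [ 52.  85. 152.] depth 1.103
oiler_lid 0.72 [505.8 199.   37.3  34.2 -24.6] rgb [ 80. 124. 108.] depth 1.187
mallet 0.92 [ 454.5 -185.5  239.3   74.2    0.5] rgb [195.  136.   85.5] depth 1.095
cleco 0.2 [498.5  68.7  58.   51.   88.3] rgb [101.  99.  99.] depth 1.145
```

View pics/crop.png

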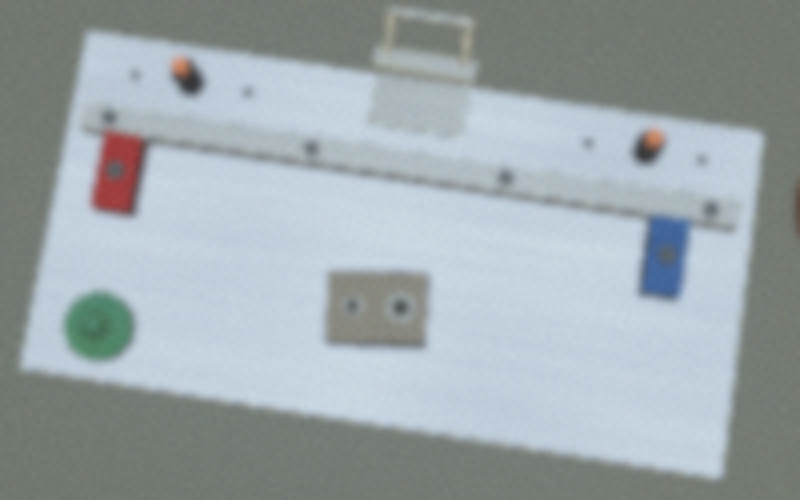

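The crop confirms the gray block at (378,308), alone between the stops. The rail runs at a yaw of about -9.4°. I'll close the fingers, line the tool up with the rail and go to hover in front of the block.

```bash
python3 -m crank '[[[2,2.2,0.5,-0.3],[4,4.5,1,-0.6],[6,6.7,1.5,-0.9],[8,9,2,-1.2],[10,11.2,3,-1.5],[12,13.5,3.5,-1.8],[14,15.7,4,-2.1],[15.5,17.4,4.5,-2.2],[15.96,17.9,5,-2.24],[15.96,17.9,5,-2.24],[15.96,17.9,5,-2.24],[15.96,17.9,5,-2.24]]]' 1 20
python3 - <<'E'
from h import *
# plate corners from crop -> frame
px=np.array([[88,30],[763,130],[722,478],[22,370]])/4+[150,140]-.4
P=w(px,.006)*1000;print(np.round(P))
e=(P[0]-P[1])+(P[3]-P[2]);print('own y ang',np.degrees(np.arctan2(e[1],e[0])),np.round(P.mean(0)))
f=np.load('top0.npz')['p']
# corners of block top, rail face bottom ends, in crop px
for n,q,z in(('block top',[[330,272],[427,273],[424,346],[327,343]],.03),('rail face foot',[[85,132],[735,230]],.006),('red top',[[104,133],[147,138],[135,212],[93,206]],.026)):
    X=w(np.array(q)/4+[150,140]-.4,z)*1000;print(n,np.round(X,1).tolist(),np.round(X.mean(0),1))
E
```

```text
t: 3.1
eef_pos: [0.4537, 0.0733, 0.1018]
ee_rot: [-3.141, -0.0, -0.163]
force: [-0.5, 0.2, -0.1]
width: 0.0005
gripper_force: 0.0
[[ 652.  220.]
 [ 596. -135.]
 [ 417. -107.]
 [ 473.  247.]]
own y ang 80.98604755201971 [535.  56.]
block top [[519.7, 89.1], [518.9, 40.8], [482.6, 42.4], [484.4, 90.3]] [501.4  65.7]
rail face foot [[597.1, 219.4], [543.2, -118.2]] [570.1  50.6]
red top [[592.1, 204.8], [589.3, 182.9], [551.2, 187.9], [554.4, 209.2]] [571.7 196.2]
```

```bash
python3 -m crank '[[[0,0,1,0],[0,0,2,0],[0,0,3,0],[0,0,3.5,0],[0,0,3.5,0],[0.3,0,3.5,0],[0.5,0,3.5,0],[0.7,0,3.5,0],[0.9,0,3.5,0],[1.1,0,3.5,0],[1.3,0,3.5,0],[1.5,0,3.5,0]]]'
python3 - <<'E'
from h import *
ims=[]
for c in('top','scene'):
    p,d=arm.grab_frame(c);ims.append(p)
    for r in arm.trace('block',c)[:4]:
        if np.ptp(np.median(p[r['mask']],0))<25:print(c,round(r['score'],2),rect(r['mask'],.03,c))
a=cv2.resize(ims[0][140:260,150:350,::-1],(800,480));b=cv2.resize(ims[1][140:260,180:360,::-1],(800,533))
cv2.imwrite('pics/p1.png',cv2.resize(np.vstack([a,b]),(474,600)))
E
```

```text
t: 4.6
eef_pos: [0.4904, 0.067, 0.014]
ee_rot: [3.141, 0.001, -0.162]
force: [-3.3, 0.5, 3.0]
width: 0.0006
gripper_force: 1.5
scene 0.63 [526.1  57.5  56.3  51.2  79.7]
```

View pics/p1.png

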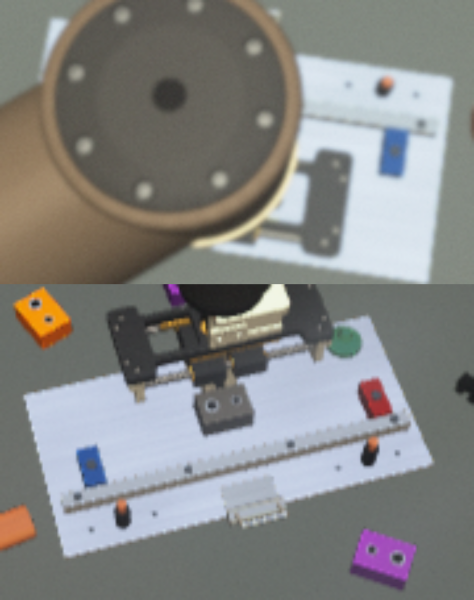

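Scene view: the block at (223,405) is square against the fingertips, lined up with the rail, pushing at about 3 N. I'll carry on to the rail.

```bash
python3 -m crank '[[[0.15,0,0,0],[0.3,0,0,0],[0.45,0,0,0],[0.6,0,0,0],[0.75,0,0,0],[0.85,0,0,0],[0.95,0,0,0],[1.05,0,0,0],[1.1,0,0,0],[1.15,0,0,0],[1.2,0,0,0],[1.2,0,0,0]]]'
python3 - <<'E'
from h import *
p,d=arm.grab_frame('scene')
for n in('block','red_stop','blue_stop'):
    for r in arm.trace(n,'scene')[:4]:
        if n!='block' or np.ptp(np.median(p[r['mask']],0))<25:
            q=rect(r['mask'],.03,'scene');print(n,round(r['score'],2),q,'u',q[0]*.9867-q[1]*.1625)
E
```

```text
t: 6.3
eef_pos: [0.5203, 0.0624, 0.014]
ee_rot: [-3.142, -0.0, -0.162]
force: [-0.9, 0.2, -1.2]
width: 0.0005
gripper_force: 0.3
block 0.77 [553.   54.7  57.8  46.3  80.9] u 536.75635
red_stop 0.72 [574.8 193.3  41.4  23.  -13.6] u 535.74391
red_stop 0.42 [610.7 284.2  46.5  27.   11. ] u 556.3951900000001
blue_stop 0.46 [531.2 -80.3  42.9  22.   -9. ] u 537.18379
```

```bash
python3 -m crank '[[[0.04,0,0,0],[0.08,0,0,0],[0.12,0,0,0],[0.16,0,0,0],[0.16,0,0,0]]]';python3 -m crank '[[[0.04,0,0,0],[0.08,0,0,0],[0.08,0,0,0]]]'
```

```text
t: 7.12
eef_pos: [0.5223, 0.0617, 0.014]
ee_rot: [3.141, 0.003, -0.163]
force: [-9.1, 4.5, 8.0]
width: 0.0004
gripper_force: 5.3
t: 7.5
eef_pos: [0.5224, 0.0616, 0.0139]
ee_rot: [3.14, 0.005, -0.163]
force: [-19.2, 11.1, 16.2]
width: 0.0005
gripper_force: 10.3
```

The force rise shows the block is flat on the rail. Next I back off, go round to the block's right end and stay low.

```bash
python3 -m crank '[[[-0.5,0,0,0],[-1,0,0,0],[-1,0.8,0,0],[-1,1.6,0,0],[-1,2.4,0,0],[-1,2.4,0,0],[-0.3,2.4,0,0],[0.3,2.4,0,0],[0.8,2.4,0,0],[0.9,2.4,0,0],[0.9,2.4,0,0]]]'
python3 - <<'E'
from h import *
p,d=arm.grab_frame('scene')
s=arm.get_state()['eef_pos']*1000;print('tcp uv',s[0]*.9867-s[1]*.1625,s[0]*.1625+s[1]*.9867)
for n in('block','red_stop'):
    for r in arm.trace(n,'scene')[:4]:
        if n!='block' or np.ptp(np.median(p[r['mask']],0))<25:
            q=rect(r['mask'],.03,'scene');print(n,round(r['score'],2),q,'uv',q[0]*.9867-q[1]*.1625,q[0]*.1625+q[1]*.9867)
cv2.imwrite('pics/p2.png',cv2.resize(p[130:265,180:360,::-1],(800,600),interpolation=cv2.INTER_CUBIC))
E
```

```text
t: 8.88
eef_pos: [0.5382, -0.0015, 0.0138]
ee_rot: [3.141, 0.001, -0.163]
force: [-0.9, -0.2, -0.3]
width: 0.0004
gripper_force: 0.0
tcp uv 531.0467747389648 85.99905241246259
block 0.61 [559.3  52.6  55.3  33.3  79.5] uv 543.31381 142.78667
red_stop 0.65 [575.4 193.   44.8  28.5 -10.6] uv 536.38468 283.9356
```

View pics/p2.png

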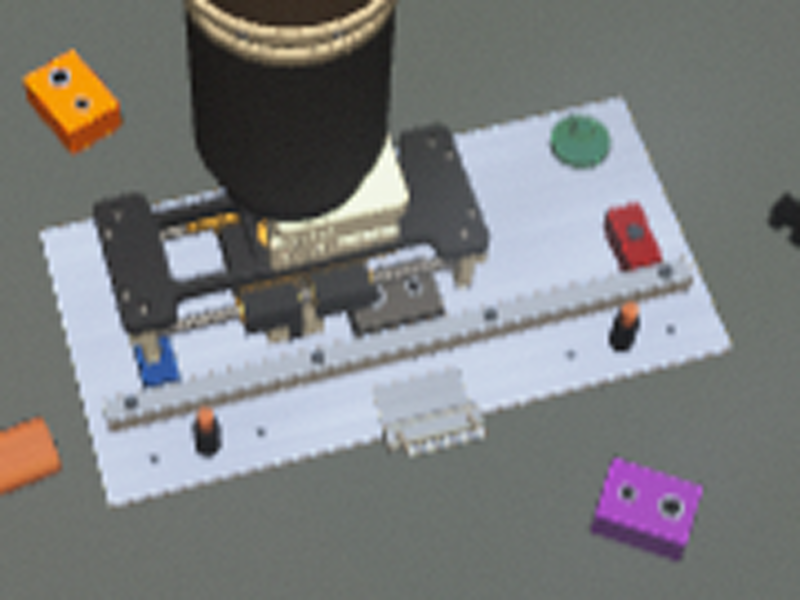

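The block sits against the rail at (400,300), the fingers are off its right end, and everything else is untouched. Now I slide it, drifting slightly towards the rail.

```bash
python3 -m crank '[[[0,-0.25,0,0],[0,-0.5,0,0],[0,-0.75,0,0],[0.01,-1,0,0],[0.02,-1.25,0,0],[0.03,-1.5,0,0],[0.04,-1.75,0,0],[0.05,-2,0,0],[0.06,-2.25,0,0],[0.07,-2.5,0,0],[0.08,-2.75,0,0],[0.08,-3,0,0]]]'
cat > look.py <<'E'
from h import *
p,d=arm.grab_frame('scene')
s=arm.get_state()['eef_pos']*1000;print('tcp uv',s[0]*.9867-s[1]*.1625,s[0]*.1625+s[1]*.9867)
for n in('block','red_stop'):
    for r in arm.trace(n,'scene')[:4]:
        if n!='block' or np.ptp(np.median(p[r['mask']],0))<25:
            q=rect(r['mask'],.03,'scene');print(n,round(r['score'],2),q,'uv',q[0]*.9867-q[1]*.1625,q[0]*.1625+q[1]*.9867)
import sys
cv2.imwrite(f'pics/{sys.argv[1]}.png',cv2.resize(p[130:265,180:360,::-1],(800,600),interpolation=cv2.INTER_CUBIC))
E
python3 look.py p3
```

```text
t: 10.52
eef_pos: [0.5509, 0.0717, 0.0135]
ee_rot: [3.14, 0.003, -0.163]
force: [-3.7, -5.5, 3.3]
width: 0.0004
gripper_force: 2.9
tcp uv 532.3345467771545 161.1504941813676
block 0.7 [575.  107.4  54.4  21.6 -83.4] uv 549.9 199.40908000000002
red_stop 0.41 [612.6 287.7  42.6  20.8  11. ] uv 557.70117 383.42109
```

View pics/p3.png

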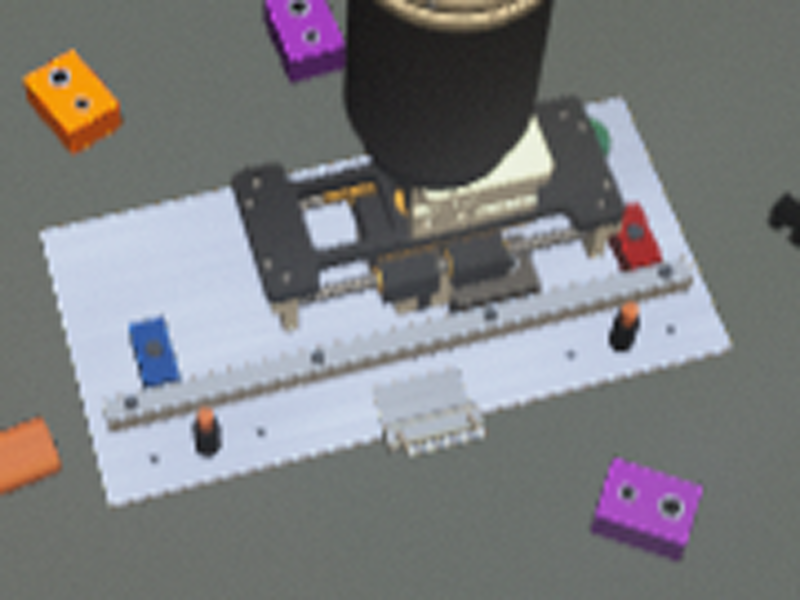

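The block at (495,282) is sliding along the rail with about 3 N against it. Roughly 50 mm is left, so I continue and then slow down.

```bash
python3 -m crank '[[[0,-0.2,0,0],[0,-0.4,0,0],[0,-0.6,0,0],[0,-0.8,0,0],[0,-1,0,0],[0,-1.2,0,0],[0,-1.4,0,0],[0,-1.5,0,0],[0,-1.6,0,0],[0,-1.7,0,0],[0,-1.75,0,0],[0,-1.75,0,0]]]'
python3 look.py p4
```

```text
t: 12.18
eef_pos: [0.5599, 0.1157, 0.0142]
ee_rot: [-3.141, -0.0, -0.162]
force: [-0.2, 0.9, -0.2]
width: 0.0001
gripper_force: 0.2
tcp uv 533.656831618653 205.14346731901642
block 0.71 [581.9 151.7  57.6  24.3 -85.3] uv 549.5094799999999 244.24114
red_stop 0.42 [583.4 193.3  27.7  26.1  65.4] uv 544.22953 285.53161
```

```bash
python3 -m crank '[[[0,-0.05,0,0],[0,-0.1,0,0],[0,-0.15,0,0],[0,-0.2,0,0],[0,-0.2,0,0]]]';python3 -m crank '[[[0,-0.05,0,0],[0,-0.1,0,0],[0,-0.1,0,0]]]';python3 -m crank '[[[0,-0.05,0,0],[0,-0.1,0,0],[0,-0.1,0,0]]]'
```

```text
t: 12.95
eef_pos: [0.5604, 0.1204, 0.0141]
ee_rot: [-3.142, -0.0, -0.162]
force: [-0.0, -2.7, 2.8]
width: 0.0005
gripper_force: 1.6
t: 13.32
eef_pos: [0.5609, 0.123, 0.0141]
ee_rot: [-3.141, -0.0, -0.162]
force: [-0.9, -3.2, 3.2]
width: 0.0004
gripper_force: 1.4
t: 13.7
eef_pos: [0.5608, 0.1235, 0.014]
ee_rot: [3.139, 0.001, -0.163]
force: [1.7, -13.2, 4.6]
width: 0.0001
gripper_force: 5.9
```

The stop contact comes at TCP v=213, exactly where expected. I press a touch more, back away along the rail, lift, and move aside to look.

```bash
python3 -m crank '[[[0,-0.08,0,0],[0,-0.08,0,0],[0,0.1,0,0],[0,0.5,0,0],[-0.2,1,0,0],[-0.2,1.2,0,0],[-0.3,1.2,-2,0],[-0.3,1.2,-4,0],[-0.5,2.5,-5,0],[-1,5,-6,0],[-1,7.3,-6,0],[-1,9.5,-6,0]]]';python3 -m crank '[[[0,2.3,0,0],[0,4.5,0,0],[0,4.5,0,0],[0,4.5,0,0]]]'
python3 - <<'E'
from h import *
ims=[]
for c in('top','scene'):
    p,d=arm.grab_frame(c);ims.append(p)
    for n,z in(('block',.03),('red_stop',.026),('blue_stop',.026),('oiler_lid',.028),('mallet',.02),('cleco',.012)):
        for r in arm.trace(n,c)[:4 if n=='block' else 1]:
            if n=='block' and np.ptp(np.median(p[r['mask']],0))>25:continue
            q=rect(r['mask'],z,c);print(c,n,round(r['score'],2),q,'uv',q[0]*.9867-q[1]*.1625,q[0]*.1625+q[1]*.9867)
a=cv2.resize(ims[0][155:235,150:260,::-1],(400,291),interpolation=2);b=cv2.resize(ims[1][140:220,260:370,::-1],(400,291),interpolation=2)
cv2.imwrite('pics/p5.png',np.vstack([a,b]))
E
```

```text
t: 15.2
eef_pos: [0.4978, -0.1065, 0.1651]
ee_rot: [-3.141, -0.002, -0.162]
force: [1.6, -0.2, 0.9]
width: 0.0009
gripper_force: 0.0
t: 15.7
eef_pos: [0.4798, -0.2162, 0.164]
ee_rot: [-3.141, -0.0, -0.163]
force: [0.4, 0.0, -0.4]
width: 0.0004
gripper_force: 0.0
top block 0.76 [568.5 161.2  53.9  38.8  81.5] uv 534.7439499999999 251.43729000000002
top block 0.35 [540.3 109.6 244.9 177.8  81. ] uv 515.3040100000001 195.94107
top red_stop 0.69 [572.4 198.3  44.3  21.3  -6.4] uv 532.56333 288.67761
top oiler_lid 0.68 [493.4 204.   34.6  34.4 -44.4] uv 453.68778000000003 281.4643
top cleco 0.69 [601.9 296.6  47.   21.3  18.1] uv 545.69723 390.46397
scene block 0.64 [570.2 159.   56.6  42.9  84.1] uv 536.7788400000001 249.5428
scene red_stop 0.66 [572.3 198.2  46.   22.3 -13.1] uv 532.48091 288.56269
scene blue_stop 0.57 [529.1 -80.   41.2  20.4 -11.8] uv 535.0629700000001 7.042749999999998
scene oiler_lid 0.53 [504.8 198.9  38.1  32.9 -66.3] uv 465.76491 278.28463
scene mallet 0.82 [ 474.6 -185.5  197.1   72.1    0.5] uv 498.43157 -105.91035
scene cleco 0.67 [599.2 296.3  28.   12.6  11.4] uv 543.0818900000002 389.72921
```

View pics/p5.png

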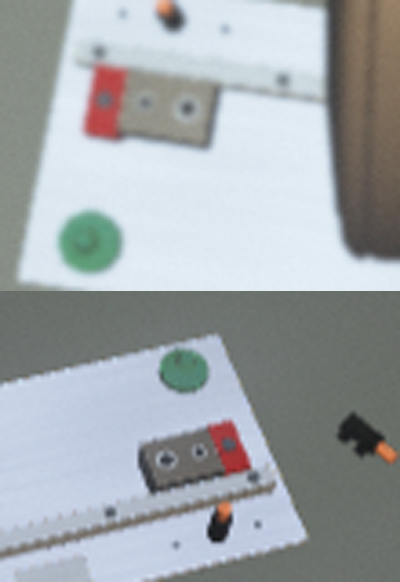

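Both views show the block in the corner: red stop at (105,100) and block at (168,108) in the top crop. To be sure it is flush, I'll press lightly on its front face, staying clear of the lid. The fingers should stop at TCP u≈505 if it is flush.

```bash
python3 -m crank '[[[-0.2,-2,0,0],[-0.4,-4,0,0],[-0.75,-6,0,0],[-0.75,-8,0,0],[-0.75,-10,0,0],[-0.75,-12,0,0],[-0.75,-14,0,0],[-0.75,-15.1,0,0],[-0.75,-15.1,0,0],[-0.75,-15.1,0,0],[-0.75,-15.1,0,0]]]'
python3 - <<'E'
from station import arm
s=arm.get_state()['eef_pos']*1000;print('tcp uv',s[0]*.9867-s[1]*.1625,s[0]*.1625+s[1]*.9867,s[2])
E
```

```text
t: 17.77
eef_pos: [0.5224, 0.1586, 0.1641]
ee_rot: [3.142, 0.0, -0.163]
force: [0.6, -0.1, 0.9]
width: 0.0006
gripper_force: 0.0
tcp uv 489.6345287763734 241.4045447785314 164.12703929117117
```

```bash
python3 -m crank '[[[0,0,2,0],[0,0,4,0],[0,0,5.3,0],[0,0,6,0],[0,0,6,0],[0.15,0,6,0],[0.3,0,6,0],[0.4,0,6,0],[0.5,0,6,0],[0.5,0,6,0]]]';python3 -m crank '[[[0.04,0,0,0],[0.08,0,0,0],[0.08,0,0,0]]]';python3 -m crank '[[[0.04,0,0,0],[0.08,0,0,0],[0.08,0,0,0]]]';python3 -m crank '[[[0.04,0,0,0],[0.08,0,0,0],[0.08,0,0,0]]]'
python3 - <<'E'
from station import arm
s=arm.get_state()['eef_pos']*1000;print('tcp uv',s[0]*.9867-s[1]*.1625,s[0]*.1625+s[1]*.9867,s[2])
E
```

```text
t: 19.02
eef_pos: [0.535, 0.1575, 0.0142]
ee_rot: [-3.141, -0.0, -0.162]
force: [-0.4, 0.5, 0.5]
width: 0.0002
gripper_force: 0.0
t: 19.4
eef_pos: [0.5369, 0.1572, 0.014]
ee_rot: [3.142, 0.0, -0.162]
force: [0.0, 0.7, 0.1]
width: 0.0005
gripper_force: 0.0
t: 19.77
eef_pos: [0.5376, 0.1569, 0.014]
ee_rot: [3.141, 0.002, -0.162]
force: [-6.0, 3.5, 5.8]
width: 0.0006
gripper_force: 3.6
t: 20.15
eef_pos: [0.5377, 0.1568, 0.014]
ee_rot: [3.14, 0.004, -0.163]
force: [-16.1, 8.8, 11.5]
width: 0.0002
gripper_force: 8.9
tcp uv 505.021424613161 242.0866762014112 14.00709430522563
```

It stops at u=505.0, so the block is flush on the rail. I retract and lift clear.

```bash
python3 -m crank '[[[-0.2,0,0,0],[-0.5,0,0,0],[-0.7,0,0,0],[-0.7,0,0,0],[-0.7,0,-2,0],[-0.7,0,-4,0],[-0.7,0,-6,0],[-0.7,4,-6,0],[-0.7,6.5,-6,0],[-0.7,9,-6,0],[-0.7,11.5,-6,0],[-0.7,14,-6,0]]]';python3 -m crank '[[[0,1,0,0],[0,1,0,0],[0,1,0,0],[0,1,0,0]]]'
python3 - <<'E'
from h import *
ims=[]
for c in('top','scene'):
    p,d=arm.grab_frame(c);ims.append(p)
    for n,z in(('block',.03),('red_stop',.026),('oiler_lid',.028),('cleco',.012)):
        for r in arm.trace(n,c)[:4 if n=='block' else 1]:
            if n=='block' and np.ptp(np.median(p[r['mask']],0))>25:continue
            q=rect(r['mask'],z,c);print(c,n,round(r['score'],2),q,'uv',q[0]*.9867-q[1]*.1625,q[0]*.1625+q[1]*.9867)
a=cv2.resize(ims[0][155:235,150:260,::-1],(800,582),interpolation=2)
cv2.imwrite('pics/p6.png',a)
E
```

```text
t: 21.65
eef_pos: [0.4726, -0.151, 0.1645]
ee_rot: [-3.142, -0.001, -0.162]
force: [2.0, -0.7, -0.0]
width: 0.0002
gripper_force: 0.0
t: 22.15
eef_pos: [0.4692, -0.1729, 0.1641]
ee_rot: [-3.142, -0.0, -0.161]
force: [-0.5, -0.5, -0.1]
width: -0.0
gripper_force: 0.0
top cleco 0.62 [601.4 297.2  47.7  23.7  18.1] uv 545.1063800000001 390.97474
scene block 0.64 [571.6 160.1  60.3  44.2  79.8] uv 537.9814700000001 250.85566999999998
scene red_stop 0.41 [573.1 198.4  40.6  18.1 -13.2] uv 533.2377700000001 288.89003
scene cleco 0.4 [601.5 295.2  44.6  25.    4.1] uv 545.53005 389.01759000000004
```

View pics/p6.png

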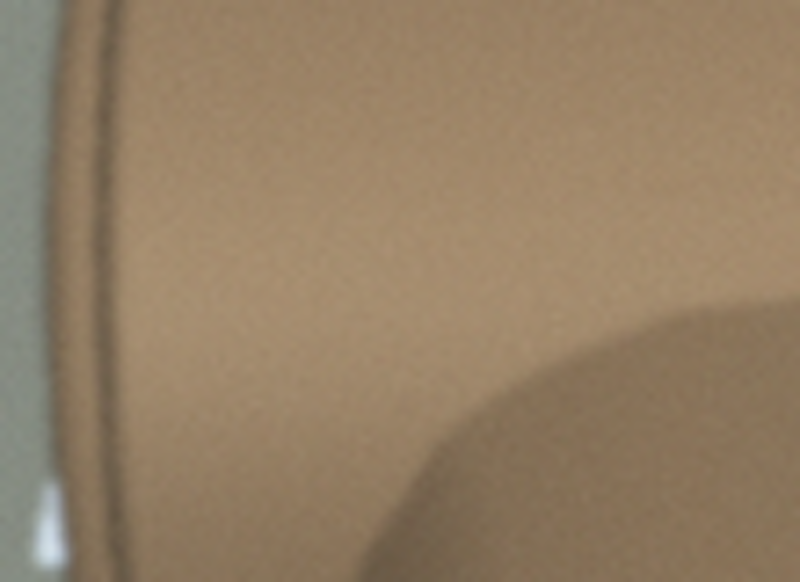

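This picture shows only the arm's link, which blocks the top camera. I move aside a bit further and look again.

```bash
python3 -m crank '[[[0,1,0,0],[0,2.5,0,0],[0,3,0,0],[0,3,0,0],[0,3,0,0]]]'
python3 - <<'E'
from h import *
ims=[]
for c in('top','scene'):
    p,d=arm.grab_frame(c);ims.append(p)
    for n,z in(('block',.03),('red_stop',.026),('oiler_lid',.028)):
        for r in arm.trace(n,c)[:4 if n=='block' else 1]:
            if n=='block' and np.ptp(np.median(p[r['mask']],0))>25:continue
            q=rect(r['mask'],z,c);print(c,n,round(r['score'],2),q,'uv',q[0]*.9867-q[1]*.1625,q[0]*.1625+q[1]*.9867)
a=cv2.resize(ims[0][155:235,150:260,::-1],(400,291),interpolation=2);b=cv2.resize(ims[1][140:220,260:370,::-1],(400,291),interpolation=2)
cv2.imwrite('pics/p7.png',np.vstack([a,b]))
E
```

```text
t: 23.28
eef_pos: [0.4569, -0.2472, 0.164]
ee_rot: [-3.141, 0.0, -0.162]
force: [0.2, -0.4, 1.1]
width: 0.0007
gripper_force: 0.0
top block 0.58 [567.9 161.2  55.3  40.5  81.5] uv 534.15193 251.33979
top red_stop 0.48 [572.2 198.3  41.2  19.8  -4. ] uv 532.36599 288.64511000000005
top oiler_lid 0.62 [493.9 203.5  36.   33.5  89.7] uv 454.26237999999995 281.05219999999997
scene block 0.66 [571.2 160.4  57.3  41.4  81.2] uv 537.53804 251.08668
scene oiler_lid 0.57 [506.9 198.3  41.2  33.4 -29.1] uv 467.93448 278.03386
```

View pics/p7.png

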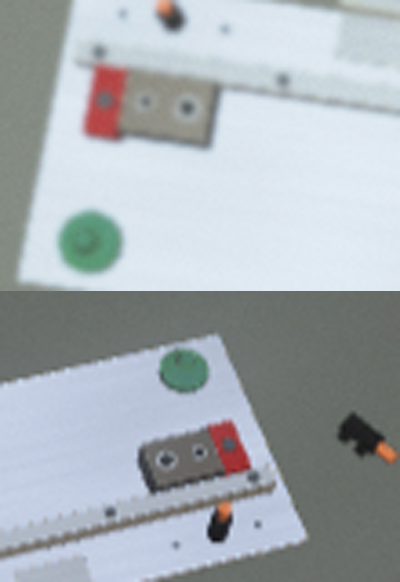

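The block sits snug in the corner at (168,108) in the top crop. The lid at (90,242) and the cleco haven't moved, so I'm handing in.

```bash
python3 -c "
from station import arm
print(arm.job_done())"
```

```text
the job is handed in; nothing more can be done
None
```

The block is seated in the corner between the rail and the red stop and the job is handed in at about 23 s; contact forces and the last pictures agree, the lid and cleco are where they were, the gripper is clear, and the mallet was never approached, though I didn't re-measure it in the last look.

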